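Stop, load and reset the pacifier sterilizer

ROBOT

A 6-joint arm with a two-finger parallel gripper is mounted at the origin on the work surface. World frame = base frame: x ahead of the robot, y to its left, z up, the work surface at z = 0. Lengths are in mm, angles in rad, forces in N, time in s.
With the tool pointing down it reaches from about 300 to 1000 mm from the base axis. Payload 5.1 kg.
Tool frame: the origin (TCP) lies midway between the tips of the shut fingers; the grasp point (between the pads) lies 19 mm behind it; z points along the fingers, y is the line along which they close (so a half turn about z gives the same grasp; the last joint's range is limited). The gripper opens to 95 mm and grips with 3 to 60 N. Pads are 20 mm wide; open, the fingers measure 119 mm over their backs; the gripper's body (75 mm by 180 mm) begins 59 mm behind the grasp point.
Start: joints at [1.117, 0.124, 1.65, -0, 1.367, -0.083], TCP at [235.554, 605.804, 214.656] pointing down, gripper open.
Joint ranges: [-2.61, 2.61], [-1.02, 2.33], [0.03, 2.71], [-1.35, 4.49], [0.32, 2.68], [-2.91, 2.91]. Speed limits (rad/s): [2.57, 2.57, 3.14, 3.14, 3.14, 3.14].

INTERFACE

Orientations are given as a unit quaternion [w, x, y, z].
In Python, from rig import move_ptp, move_straight, move_j, move_gripper, hold, inverse_kinematics, state, snapshot, calibration, MotionError, sign_off gives the robot as it stands. Calls block until the motion is done:
- move_ptp(position, orientation): joint-space move of the TCP to a pose.
- move_straight(position, feed=150, ori=None): straight line of the TCP; ori=None keeps the orientation; feed is the mean speed in mm/s.
- move_j(angles): joint-space move.
- move_gripper(opening, effort=None): finger opening in mm; effort is the grip in N (None keeps the last); returns when the fingers have stopped.
- hold(seconds).
- inverse_kinematics(position, orientation): joint angles nearest the present ones, or None.
- state(): the state.
- snapshot(name): name is "side" or "top" or "wrist"; returns the picture (420x560x3 uint8, red, green, blue); there is no depth.
- calibration(name): a dict with "mtx" (3x3 intrinsics, pixels), "cam_to_world" (4x4, takes a point from camera to world coordinates); the wrist camera has in their place "T_tool_cam" (4x4, takes a point from camera to tool coordinates, whose origin is the TCP and whose axes are the flange's). Camera axes: x right, y down, z forward; pixel columns grow to the right and rows downward; lengths in mm; the calibration is good to about 2 mm. A picture is of the moment at which its call begins: read the wrist's pose just before it. calibration takes no time and is no camera call.
A pose or a line that the arm cannot do raises MotionError and nothing moves.
- sign_off(): hands the job in; it is judged then, once.
The state is a dict: "clock": time; "joints": joint angles; "qvel": joint speeds; "effort": joint torques, N m; "eef_pos": TCP position; "orientation": TCP orientation; "contact_force": force on the tool from outside, world axes, zero at the start; "ft_torque": the same for the moment, N m; "width": finger opening in mm; "finger_force": force on a finger pad.
Only numpy, scipy, OpenCV 4.12 (cv2) and the standard library are available. Lean on these libraries where they do the work, as an engineer would, in place of code of your own. Each camera call takes 0.05 s, during which the arm holds its last target. There are 200 camera calls.

TASK

Push the sterilizer's red mushroom stop button down until it latches, and only then set the pacifier in its keyed cup fully home in the ring inside the chamber, upright, with its orange tab in the ring's notch. Let go, swing the lid fully shut, and last twist the button clockwise (seen from above) until it is released, so that it springs all the way up again when you let go. Do not tip or shift the glass tumbler or the steel spoon rest.

Things in the scene. Friction and masses are not known exactly. Their poses are not given: they have to be found in the camera images.
- sterilizer: White fixed sterilizer, place and yaw vary. Origin: centre of the underside of its open chamber, on the dresser; z up, -x front, +x back (hinge side). Chamber outside 150 x 150 mm, walls 6 mm, rim 80 mm high, inner floor 6 mm high. To its right (y -75 to -165 mm) a flat solid control deck, also 80 mm high, carries the button, centred at x = -10, y = -120 mm.
- lid (a joint): Lid angle, rad: 0 = shut on the rim, grows as it opens up and backwards, stop at 1.9. Starts standing open at 1.6 to 1.85. A stiff friction hinge (about 0.2 N m) keeps it where it is left. At angle t the lid points from the hinge -cos(t) along the sterilizer's x and sin(t) up; its outer face (the top when shut) looks sin(t) along x and cos(t) up.
- lid_hinge (a point): Middle of the lid's hinge axis, which runs along the sterilizer's y on top of the chamber's back rim (sterilizer x = +75, y = 0, z = 80 mm). The lid is a white plate 146 mm wide and 8 mm thick reaching 152 mm from the axis (its lip 165 mm); the axis lies in its inner face, its outer face 8 mm further out.
- lid_lip (a point): Middle of the lid's free edge, 160 mm from the hinge axis, on its sage-green lip (70 mm wide, 10 mm thick).
- cap_top (a point): Centre of the top of the red mushroom cap, moving with it. Round cap, 42 mm across, 26 mm thick, upright flank, edges rounded at the top; its top stands 36 mm above the deck when up, about 29 mm when latched (underside then 3 mm above the deck).
- plunger (a joint): How far the button is pushed down, m: 0 = up, about 0.007 = latched, stop at 0.0085. Its spring pushes back with 3 N when up and 5.6 N at the bottom: press with 7 to 14 N, to the stop. Pushed past 0.007 it latches and stays down when let go; only twisting frees it.
- cap (a joint): Twist of the mushroom cap, rad: 0 at the start, grows clockwise seen from above, stop at 1.5; turns easily, stays where it is left. When latched, a twist over about 0.7 frees the catch (1.0 or more is sure), and the spring lifts the button once the cap is let go of. It latches only near zero twist, so do not twist it before pressing.
- pacifier_mid (a point): Pacifier in its keyed cup, one loose rigid piece 55 mm high, about 60 g, upright on the dresser, any yaw. Point on its axis, half-way up (27.5 mm above its underside). Blue round cup 50 mm across, 12 mm high; white shield to 19 mm; then an upright round yellow grip 24 mm across up to 55 mm: take it there. x axis points along the orange tab.
- pacifier_tab (a point): On the orange tab's underside, 32 mm from the cup's axis. The tab is 12 mm wide and 12 mm high and reaches 36 mm from the axis.
- tray_seat (a point): Centre of the floor of the keyed ring in the chamber (the chamber's centre), 9 mm above the dresser, where the cup's underside must rest. Sage-green fixed ring, inner diameter 55 mm, wall 6 mm thick and 12 mm high above this floor, with one notch about 18 mm wide (orange mark on its floor). x axis points through the notch; its yaw varies.
- tray_notch (a point): In the ring's notch at floor level, 32 mm from the ring's centre; the tab belongs here.
- tumbler_mid (a point): Frosted glass tumbler, loose bystander, 72 mm across, 100 mm high; point on its axis half-way up.
- spoon_rest: Steel spoon rest, loose bystander, round dish 66 mm across and 12 mm high, with an 18 mm wide tongue at its rim towards its +x (reaching 61 mm from the origin). Origin: centre of the dish's underside.
- tilt_bin: Sage-green tilt-out bin with two pacifiers, fixed bystander, about 80 x 96 mm (x -40 to +40 mm, y -48 to +48 mm) and 95 mm high. Origin: centre of its underside.
Mind the look-alikes: they are no part of the job. Of the things that look like the part that bears pacifier_mid, the middle-sized one is meant.

How it is judged (in metres and radians):
On the way, in this order (a step that is already met when the one before it is completed fails the run):
1. the stop button is latched down, lid still open (value of joint plunger above 0.006 m and value of joint lid above 1.2 rad), for 0.3 s.
2. the pacifier cup stands fully home in the ring, tab in the notch, button still latched, lid open (all of step 1 and z of pacifier_mid in the frame of tray_seat between 0.022 and 0.0315 m and horizontal distance between pacifier_mid and tray_seat below 0.007 m and horizontal distance between pacifier_tab and tray_notch below 0.013 m and angle between pacifier_mid's own z axis and vertical below 0.12 rad), for 0.2 s.
3. the lid is shut over it, button still latched (value of joint plunger above 0.006 m and value of joint lid below 0.06 rad and z of pacifier_mid in the frame of tray_seat between 0.022 and 0.0315 m and horizontal distance between pacifier_mid and tray_seat below 0.007 m and horizontal distance between pacifier_tab and tray_notch below 0.013 m and angle between pacifier_mid's own z axis and vertical below 0.12 rad), for 0.2 s.
4. the button has been twisted clockwise and has sprung up (value of joint plunger below 0.002 m and value of joint cap above 0.4 rad and value of joint lid below 0.06 rad and z of pacifier_mid in the frame of tray_seat between 0.022 and 0.0315 m and horizontal distance between pacifier_mid and tray_seat below 0.007 m and horizontal distance between pacifier_tab and tray_notch below 0.013 m and angle between pacifier_mid's own z axis and vertical below 0.12 rad), for 0.2 s.
At the end, for the whole second after the job is handed in: Button up (within 2 mm) after a clockwise twist of over 0.4 rad; lid shut (0.06 rad); pacifier cup home in the ring (underside within 4 mm, centre 7 mm, tab 13 mm, tilt 0.12 rad), everything released; tumbler and spoon rest not moved over 20 mm (all of step 4); the robot touches nothing.
It fails at once if the tumbler is shifted by more than 20 mm or tipped (distance of tumbler_mid from where it was at the start of the episode above 0.02 m or angle between tumbler_mid's own z axis and vertical above 0.25 rad).
It fails at once if the spoon rest is shifted by more than 20 mm (distance of spoon_rest from where it was at the start of the episode above 0.02 m).
It also fails if it takes over 72 s, if anything falls off the work surface, if the arm or the gripper's body presses on something with over 40 N, if the wrist force passes 120 N, or if a joint passes its speed limit or range.

## Working session

There is one attempt and no reset: what is moved stays moved. The work goes in short steps, each a Python script; the robot and the scene stay as the last script left them, time stands still between calls to the robot, and variables do not carry over. Pictures are saved under pics/ and viewed, at most 13 in all, crops included, and the job is handed in when it is done.

```bash
mkdir -p pics; ls
python3 - <<'E'
from rig import *
import cv2,numpy as np
for n in ["top","side"]:
    im=snapshot(n); cv2.imwrite(f"pics/{n}0.png",im[:,:,::-1])
    c=calibration(n); print(n,np.round(c["mtx"],1).tolist(),np.round(c["cam_to_world"],3).tolist())
print(np.round(calibration("wrist")["T_tool_cam"],3).tolist(),state())
E
```

```text
pics
top [[532.8, 0.0, 273.3], [0.0, 532.8, 207.3], [0.0, 0.0, 1.0]] [[-0.13, -0.971, 0.199, 359.034], [-0.992, 0.127, -0.027, 17.193], [0.001, -0.201, -0.98, 1150.53], [0.0, 0.0, 0.0, 1.0]]
side [[463.2, 0.0, 277.6], [0.0, 463.2, 208.1], [0.0, 0.0, 1.0]] [[0.715, -0.514, 0.474, 185.662], [-0.699, -0.529, 0.481, -422.743], [0.003, -0.675, -0.738, 707.967], [0.0, 0.0, 0.0, 1.0]]
[[0.001, -0.955, -0.295, 83.192], [1.0, 0.0, 0.001, 0.777], [-0.001, -0.295, 0.955, -170.408], [0.0, 0.0, 0.0, 1.0]] {'clock': 0.1, 'joints': array([ 1.11741026e+00,  1.24426749e-01,  1.65152153e+00,  5.57278064e-07,
        1.36750675e+00, -8.26216856e-02]), 'qvel': array([ 0.00028348, -0.00033637, -0.0033427 , -0.00029305,  0.00160948,
       -0.00051344]), 'effort': array([ 3.52174666e-04, -4.18878543e+01, -3.61097789e+01,  7.76398438e-02,
        4.61197703e-02, -5.14352951e-05]), 'eef_pos': array([235.29962272, 605.29676783, 213.5278788 ]), 'orientation': array([-2.46848619e-04,  1.84322166e-01,  9.82865439e-01, -8.97874792e-04]), 'contact_force': array([-0.29240565,  0.46292111,  0.07138748]), 'ft_torque': array([0.00293698, 0.04225419, 0.07543755]), 'finger_force': 0.0, 'width': 94.98858112629154}
```

View pics/top0.png

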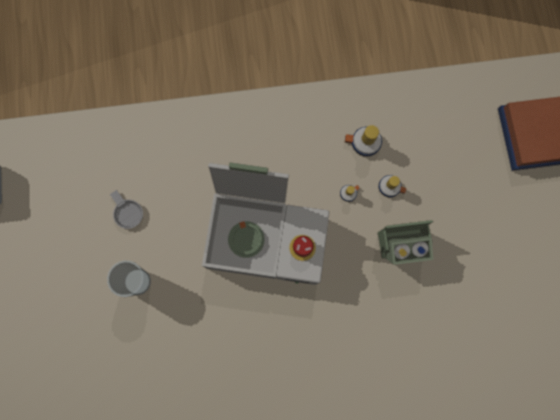

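View pics/side0.png

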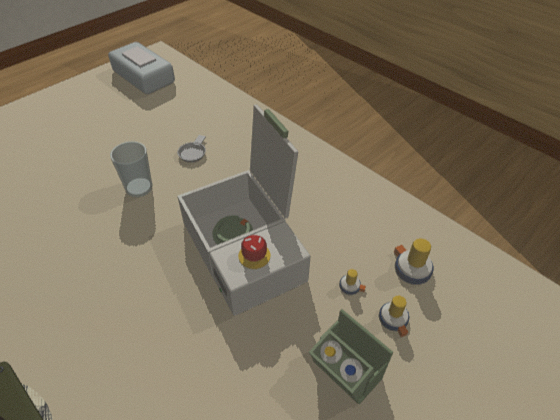

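Candidates for the pacifier in the top view are large (367,140), small (348,192) and middle-sized (390,185). The middle one, with its tab towards (403,190), fits the description. I'll confirm this in a crop and compute rough positions.

```bash
cat > h.py <<'E'
from rig import *
import numpy as np, cv2
from scipy.spatial.transform import Rotation as R
def tw(name):
    c=calibration(name)
    if name!="wrist": return c["mtx"],c["cam_to_world"]
    s=state(); q=s["orientation"]; T=np.eye(4)
    T[:3,:3]=R.from_quat(np.r_[q[1:],q[0]]).as_matrix(); T[:3,3]=s["eef_pos"]
    return c["mtx"],T@c["T_tool_cam"]
def pix2w(K,T,px,z):
    d=T[:3,:3]@np.linalg.solve(K,[px[0],px[1],1.]); o=T[:3,3]
    return o+d*(z-o[2])/d[2]
def w2pix(K,T,P):
    p=np.linalg.inv(T)@np.r_[P,1]; p=K@p[:3]; return p[:2]/p[2]
def down(yaw,tilt=0):  # tool z down, tool x axis at world yaw; tool y = line of closing
    r=R.from_euler('z',yaw)*R.from_euler('x',np.pi)*R.from_euler('y',tilt)
    q=r.as_quat(); return np.r_[q[3],q[:3]]
E
python3 - <<'E'
from h import *
im=cv2.imread("pics/top0.png")
a=cv2.resize(im[115:215,325:425],(400,400),interpolation=3); b=cv2.resize(im[155:290,200:335],(400,400),interpolation=3)
cv2.imwrite("pics/crop.png",np.clip(np.hstack([a,b])*1.6,0,255).astype(np.uint8))
K,T=tw("top")
for n,p,z in [("paccup",(390,186),12),("grip top",(393.5,182),55),("tab",(403,190),12),("cap",(303,245),116),("ring",(246,239),21),("notch",(242,225),9),("tumbase",(137,282),0),("spoon",(129,214),6),("bin",(408,243),60),("corner FR",(320,282),80),("FL",(206,269),80)]: print(n,np.round(pix2w(K,T,p,z),0))
E
```

```text
paccup [ 604. -276.   12.]
grip top [ 603. -273.   55.]
tab [ 592. -302.   12.]
cap [487. -60. 116.]
ring [527.  52.  21.]
notch [560.  58.   9.]
tumbase [468. 296.   0.]
spoon [617. 300.   6.]
bin [ 470. -279.   60.]
corner FR [413. -86.  80.]
FL [469. 137.  80.]
```

View pics/crop.png

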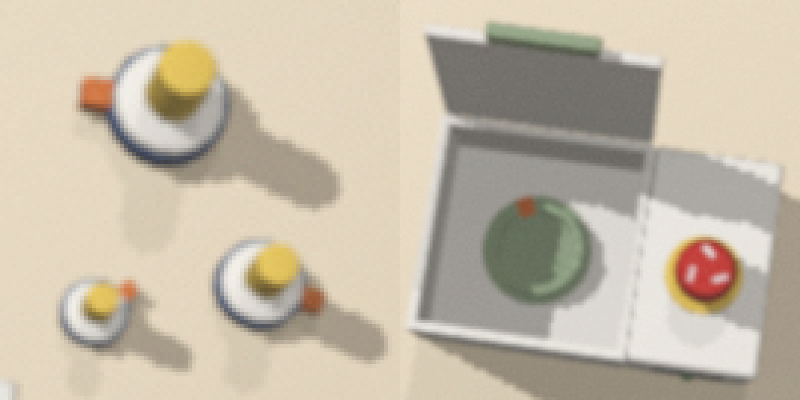

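The crop confirms that the middle-sized pacifier is the lower-right one: grip (393,182), tab (403,190). Next I move the wrist camera over the sterilizer.

Run:
```python
from h import *
print(calibration("wrist")["mtx"].tolist())
yaw=-0.24
move_ptp([505,10,260],down(yaw+np.pi)); move_gripper(0)
K,T=tw("wrist"); im=snapshot("wrist"); np.savez("w1.npz",K=K,T=T,im=im)
cv2.imwrite("pics/w1.png",cv2.convertScaleAbs(im[:,:,::-1],alpha=1.4))
print(state()["clock"],state()["eef_pos"],state()["joints"])
```

```text
[[378.1341339689238, 0.0, 283.71699255275615], [0.0, 378.1341339689238, 207.03968895728443], [0.0, 0.0, 1.0]]
4.0 [505.00798971   9.98523487 260.01386069] [-8.65312524e-02 -2.27575981e-01  1.91218802e+00 -2.64040250e-05
  1.45695777e+00 -1.41733983e+00]
```

View pics/w1.png

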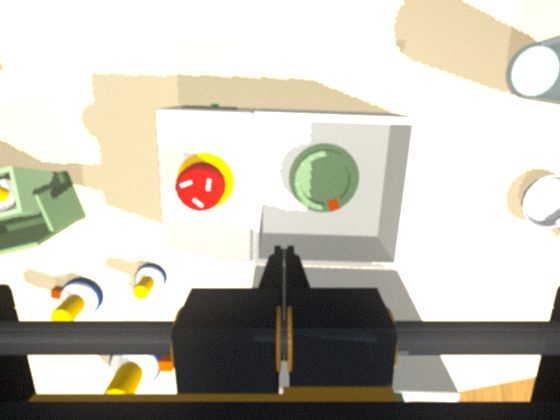

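The wrist view shows the cap at (201,187), the green ring at (324,178) with its orange mark at (333,205), and the rim's front edge running from (160,108) to (411,117). I'll measure these by colour.

```bash
cat >> h.py <<'E'
def blob(im,lo,hi,roi,smin=90,vmin=50):
    """centroid, min enclosing circle, contour of largest blob with hue in [lo,hi]; roi=x0,y0,x1,y1"""
    h=cv2.cvtColor(im,cv2.COLOR_RGB2HSV); m=cv2.inRange(h,(lo,smin,vmin),(hi,255,255))
    k=np.zeros_like(m); k[roi[1]:roi[3],roi[0]:roi[2]]=255; m&=k
    c=max(cv2.findContours(m,cv2.RETR_EXTERNAL,cv2.CHAIN_APPROX_NONE)[0],key=cv2.contourArea)
    M=cv2.moments(c); return np.array([M['m10'],M['m01']])/M['m00'],cv2.minEnclosingCircle(c),c
E
python3 - <<'E'
from h import *
d=np.load("w1.npz");K,T,im=d["K"],d["T"],d["im"]
c,ci,cn=blob(im,35,85,(270,130,380,230),50,30); print("ring",c,ci,cv2.fitEllipse(cn)); hull=cv2.convexHull(cn)
P=np.array([pix2w(K,T,p[0],21)[:2] for p in cn]).astype(np.float32); print("ring world z21",cv2.fitEllipse(P),cv2.minEnclosingCircle(P))
P=np.array([pix2w(K,T,p[0],15)[:2] for p in cn]).astype(np.float32); print("z15",cv2.fitEllipse(P))
c,_,cn=blob(im,3,14,(310,190,350,225),120,80); print("mark",c,cv2.boundingRect(cn),pix2w(K,T,c,9))
for a in [(0,5,"red"),(18,35,"yel")]:
    c,ci,cn=blob(im,a[0],a[1],(165,140,240,225),150,60); P=np.array([pix2w(K,T,p[0],110 if a[2]=="red" else 81)[:2] for p in cn]).astype(np.float32)
    print(a[2],c,ci,cv2.minEnclosingCircle(P))
g=cv2.cvtColor(im,cv2.COLOR_RGB2GRAY).astype(float)
# front outer edge & side edges by eye refined
for n,p in [("FR",(160,108)),("FL",(411,118)),("BR",(163,258)),("BL",(397,266))]: print(n,pix2w(K,T,p,80)[:2])
z=cv2.resize(im[90:280,150:420],(800,563),interpolation=2); cv2.imwrite("pics/w1z.png",z[:,:,::-1])
E
```

```text
ring [323.28817268 176.23405948] ((323.80401611328125, 177.51759338378906), 34.543861389160156) ((323.330078125, 176.31280517578125), (62.982093811035156, 68.95130157470703), 67.12836456298828)
ring world z21 ((524.2557983398438, 51.48500061035156), (71.73490142822266, 75.74342346191406), 7.467294692993164) ((525.6752319335938, 51.48149871826172), 38.16196060180664)
z15 ((525.7184448242188, 51.7930793762207), (72.78620147705078, 76.85348510742188), 7.467299461364746)
mark [332.78018018 204.36036036] (327, 198, 13, 13) [561.49848195  56.14072761   9.        ]
red [200.16555891 186.15407855] ((200.0, 185.5), 24.04692840576172) ((485.6390380859375, -58.892303466796875), 21.478954315185547)
yel [213.45200984 169.77358491] ((204.70663452148438, 180.51498413085938), 28.332408905029297) ((486.35614013671875, -60.71232604980469), 26.441198348999023)
FR [413.0816078  -80.71274256]
FL [475.22007059 136.84750539]
BR [ 553.20316111 -126.41580652]
BL [618.29950674 102.2909829 ]
```

View pics/w1z.png

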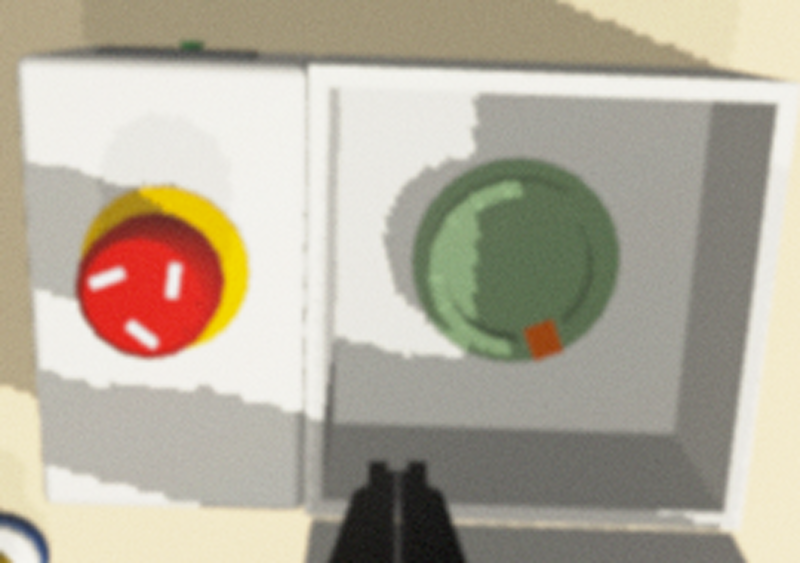

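Run:
```python
from h import *
d=np.load("w1.npz");K,T,im=d["K"],d["T"],d["im"]
W=[pix2w(K,T,p,80)[:2] for p in [(157.4,110),(418,118.7),(166,259.4),(399,268)]]+[np.array([526,51.7]),np.array([485.6,-58.9])]
L=np.array([(-75,-165),(-75,75),(75,-165),(75,75),(0,0),(-10,-120)],float); W=np.array(W)
A=L-L.mean(0);B=W-W.mean(0)
y=np.arctan2((A[:,0]*B[:,1]-A[:,1]*B[:,0]).sum(),(A*B).sum()); Rm=R.from_euler('z',y).as_matrix()[:2,:2]; t=W.mean(0)-Rm@L.mean(0)
print(y,t,np.round(W-(L@Rm.T+t),1).tolist())
np.savez("box.npz",yaw=y,t=t); cap=Rm@[-10,-120]+t; print("cap",cap)
cap=(cap+[485.6,-58.9])/2
q=down(y+np.pi)
move_ptp([*cap,150],q); move_straight([*cap,121],80); hold(0.2); f0=state()["contact_force"][2]
z=118
while z>103:
    move_straight([*cap,z],25); f=state()["contact_force"]; print(z,round(f[2]-f0,1),round(state()["eef_pos"][2],1))
    if f[2]-f0>9.5: break
    z-=1
hold(0.3); print(state()["contact_force"]-[0,0,f0])
move_straight([*cap,170],120); print(state()["clock"])
# now look over pacifier
move_gripper(60)
q2=down(0.73); c=np.array([604,-275]); move_ptp([*c,200],q2)
K,T=tw("wrist"); im=snapshot("wrist"); np.savez("w2.npz",K=K,T=T,im=im)
cv2.imwrite("pics/w2.png",cv2.convertScaleAbs(im[:,:,::-1],alpha=1.3)); print(state()["clock"],state()["eef_pos"])
t=snapshot("top");cv2.imwrite("pics/t2.png",cv2.resize(t[:,:,::-1][155:290,200:335],(400,400)))
```

```text
-0.2747106229512052 [528.42173378  53.02641481] [[2.7, 1.9], [0.8, -2.6], [-0.5, 2.2], [0.1, -0.9], [-2.4, -1.3], [-0.6, 0.9]]
cap [486.24448579 -59.76134939]
118 0.9 117.9
117 0.7 116.9
116 1.0 116.2
115 4.1 115.4
114 4.9 114.3
113 3.7 113.1
112 4.5 112.1
111 5.1 111.1
110 5.6 110.1
109 4.3 108.9
108 5.2 107.9
107 7.0 107.5
106 11.8 107.3
[-2.86251293  0.53296848 11.30920015]
9.5583
12.3333 [ 603.91880506 -274.55179138  199.99133173]
```

View pics/w2.png

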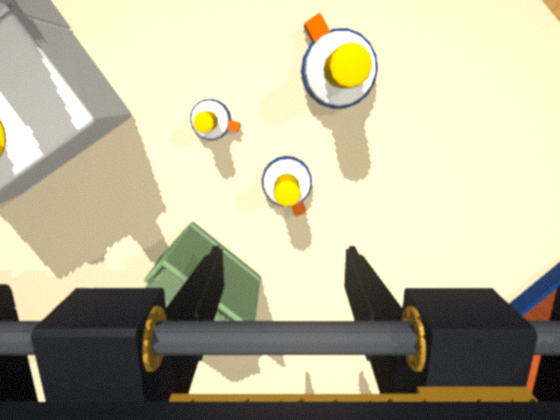

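The pacifier is at (287,182), with its grip top at (288,190) and its tab at (299,210).

```bash
cat >> h.py <<'E'
def circ(K,T,pts,z,r):
    from scipy.optimize import least_squares
    P=np.array([pix2w(K,T,p,z)[:2] for p in pts]); c0=P.mean(0)
    s=least_squares(lambda v:np.hypot(*(P-v).T)-r,c0,loss="soft_l1",f_scale=1.); return s.x,np.abs(s.fun).mean()
E
python3 - <<'E'
from h import *
d=np.load("w2.npz");K,T,im=d["K"],d["T"],d["im"]
roi=(250,140,335,235)
c,ci,cn=blob(im,20,35,roi,150,100); print("yel",c,ci,cv2.boundingRect(cn))
print(" top", circ(K,T,cn[:,0][cn[:,0,1]>c[1]],55,12))
h=cv2.cvtColor(im,cv2.COLOR_RGB2HSV); m=cv2.inRange(h,(100,90,30),(130,255,200)); ys,xs=np.nonzero(m[140:235,250:335]); pts=np.c_[xs+250,ys+140]
hl=cv2.convexHull(pts.astype(np.int32))[:,0]; print("blue",len(pts),cv2.boundingRect(hl),circ(K,T,hl,12,25))
c,ci,cn=blob(im,0,14,(285,195,310,225),150,80); print("tab",c,pix2w(K,T,c,10),cv2.boundingRect(cn))
E
```

```text
yel [286.6270415 190.0184739] ((287.2335205078125, 189.6977996826172), 16.0274715423584) (274, 174, 26, 32)
 top (array([ 606.97735607, -275.74925335]), np.float64(0.617818716463513))
blue 50 (268, 157, 37, 10) (array([ 605.25494938, -277.13127057]), np.float64(0.361366810704585))
tab [298.49147287 208.66356589] [ 593.14992356 -304.25152043   10.        ] (292, 202, 14, 14)
```

Run:
```python
from h import *
b=np.load("box.npz"); y=float(b["yaw"]); t=b["t"]
tab=-2.006; notch=0.11; pick=y+np.pi-(notch-tab); c=np.array([606,-276.5])
q=down(pick); move_gripper(50); move_straight([*c,120],150,q); move_straight([*c,30],100); move_gripper(0,20)
print(state()["width"],state()["finger_force"])
move_straight([*c,170],150); print(state()["width"])
xs=np.array([np.cos(y),np.sin(y)]); p=t-60*xs
move_ptp([*p,190],down(y+np.pi)); hold(0.2)
K,T=tw("wrist"); im=snapshot("wrist"); np.savez("w3.npz",K=K,T=T,im=im)
cv2.imwrite("pics/w3.png",cv2.convertScaleAbs(im[:,:,::-1],alpha=1.2)); print(state()["clock"],state()["eef_pos"],state()["joints"])
```

```text
23.561508542321864 19.999730587005615
23.36510970490872
17.8667 [470.99446486  68.81020026 189.9544466 ] [ 3.22398507e-02 -2.57057798e-01  2.05369903e+00 -2.71050845e-05
  1.34512829e+00 -1.26260136e+00]
```

View pics/w3.png

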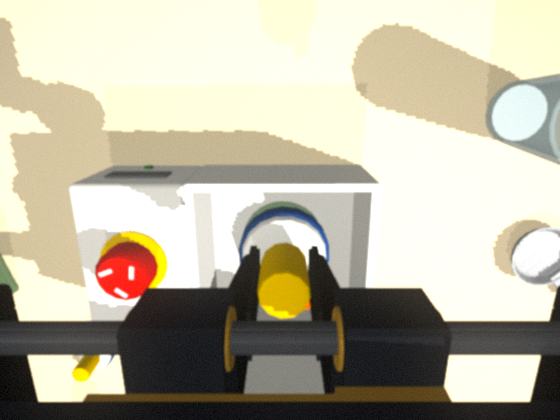

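The pacifier is held upright at (285,270) and hides the ring. I'll step back and up to see the ring ahead of the hand.

Run:
```python
from h import *
b=np.load("box.npz"); y=float(b["yaw"]); t=b["t"]; xs=np.array([np.cos(y),np.sin(y)])
move_straight([*(t+25*xs),235],150); hold(0.2)
K,T=tw("wrist"); im=snapshot("wrist"); np.savez("w4.npz",K=K,T=T,im=im)
cv2.imwrite("pics/w4.png",cv2.resize(cv2.convertScaleAbs(im[:,:,::-1],alpha=1.2)[60:330,140:440],(667,600),interpolation=2)); print(state()["clock"],state()["eef_pos"])
d=np.load("w3.npz")
for nm in ["w3","w4"]:
    d=np.load(nm+".npz");K3,T3,i3=d["K"],d["T"],d["im"]; tcp=T3@np.linalg.inv(calibration("wrist")["T_tool_cam"])
    h=cv2.cvtColor(i3,cv2.COLOR_RGB2HSV); m=cv2.inRange(h,(100,90,30),(130,255,255)); m[:180]=0;m[290:]=0;m[:,:225]=0;m[:,345:]=0
    ys,x=np.nonzero(m); hl=cv2.convexHull(np.c_[x,ys].astype(np.int32))[:,0]; hl=hl[hl[:,1]<hl[:,1].max()-5]
    zz=tcp[2,3]-30+12; c,e=circ(K3,T3,hl,zz,25); print(nm,"cup in tool",np.linalg.inv(tcp)@np.r_[c,zz,1],e,len(hl))
c,ci,cn=blob(im,35,85,(200,60,400,260),50,30); hl=cv2.convexHull(cn)[:,0]
print("ring",c,ci,cv2.boundingRect(cn))
for z,r in [(21,33.5),(9,33.5),(21,36),(9,38)]: print(z,r,circ(K,T,hl,z,r))
try:
    c,_,cn=blob(im,3,14,(230,60,400,260),120,80); print("mark",c,cv2.boundingRect(cn),pix2w(K,T,c,9))
except Exception as e: print(e)
```

```text
18.9083 [551.83248309  46.44191685 234.61652648]
w3 cup in tool [-0.85126589  1.11261522 17.99973054  1.        ] 0.5925748924333618 18
w4 cup in tool [-0.81619101  0.9592646  17.99908221  1.        ] 0.3904322120790253 22
ring [281.48189609 147.43601099] ((281.7332458496094, 148.51644897460938), 37.5236930847168) (245, 111, 75, 76)
21 33.5 (array([524.71258015,  52.02499531]), np.float64(4.148857632161476))
9 33.5 (array([525.79772131,  51.19761938]), np.float64(5.313065117299926))
21 36 (array([526.34941317,  52.60263352]), np.float64(1.710961334768145))
9 38 (array([528.46954493,  52.15104724]), np.float64(0.9111718819918037))
mark [293.8591954  178.13505747] (287, 171, 14, 15) [561.34729569  56.16624924   9.        ]
```

View pics/w4.png

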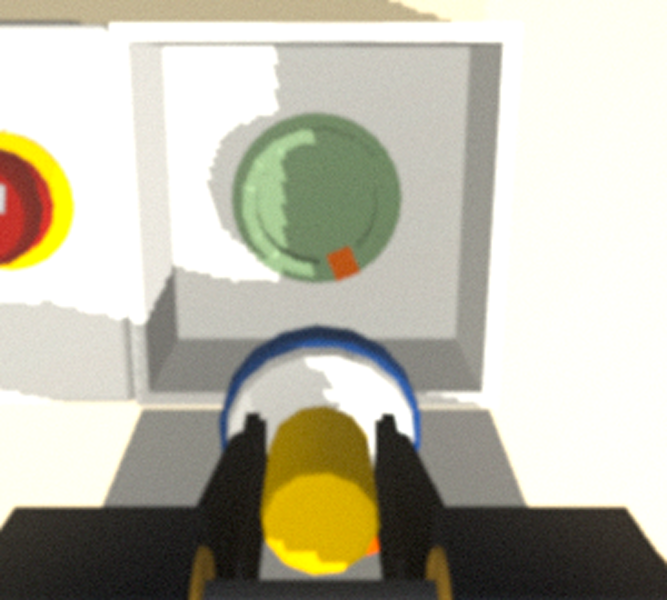

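Run:
```python
from h import *
b=np.load("box.npz"); y=float(b["yaw"]); ya=y+np.pi+0.007; q=down(ya)
Rt=R.from_quat(np.r_[q[1:],q[0]]).as_matrix(); off=(Rt@[-0.8,1.0,0])[:2]
c=np.array([528.4,52.3])-off; print(c)
move_straight([*c,150],120,q); move_straight([*c,56],90); hold(0.3); f0=state()["contact_force"].copy()
z=54
while z>37.5:
    move_straight([*c,z],30); f=state()["contact_force"]-f0; s=state(); print(z,np.round(f,1),np.round(s["eef_pos"],1),round(s["width"],1))
    if f[2]>7: break
    z-=1.5
print(np.round(s["ft_torque"],2),s["clock"])
```

```text
[527.36397248  51.54724042]
54 [ 0.5 -0.3 -0.7] [527.1  51.6  53.7] 23.5
52.5 [ 0.3  0.1 -0.9] [527.2  51.6  52.3] 23.8
51.0 [ 1.4 -0.6 -0.2] [527.3  51.5  50.9] 23.6
49.5 [ 0.7  0.6 -0.6] [527.3  51.5  49.4] 23.7
48.0 [ 1.  -0.2 -0.4] [527.3  51.5  47.8] 23.5
46.5 [1.6 0.6 0.3] [527.3  51.6  46.4] 23.8
45.0 [ 1.4  0.1 -1.2] [527.3  51.6  44.9] 24.2
43.5 [ 1.   0.2 -0.8] [527.2  51.6  43.3] 23.4
42.0 [ 1.7  0.8 -1.2] [527.3  51.6  41.9] 23.4
40.5 [ 0.9  0.3 -0.7] [527.3  51.5  40.3] 23.4
39.0 [0.9 0.5 0.8] [527.7  51.6  39.3] 23.4
[ 0.01 -0.04 -0.  ] 24.0417
```

It slid in with no resistance down to seat height. I'll release it, back off and check.

Run:
```python
from h import *
b=np.load("box.npz"); y=float(b["yaw"]); xs=np.array([np.cos(y),np.sin(y)])
move_gripper(45); p=state()["eef_pos"]; move_straight([p[0],p[1],150],120); move_straight([*(p[:2]+25*xs),235],150); hold(0.1)
K,T=tw("wrist"); im=snapshot("wrist"); t=snapshot("side"); print(state()["clock"])
a=cv2.resize(im[60:260,140:440],(600,400)); s=cv2.resize(t[90:310,150:330],(327,400))[:,:200]
cv2.imwrite("pics/w5.png",cv2.convertScaleAbs(np.hstack([a,s])[:,:,::-1],alpha=1.2))
cv2.imwrite("pics/s5.png",t[:,:,::-1])
```

```text
26.675
```

View pics/w5.png

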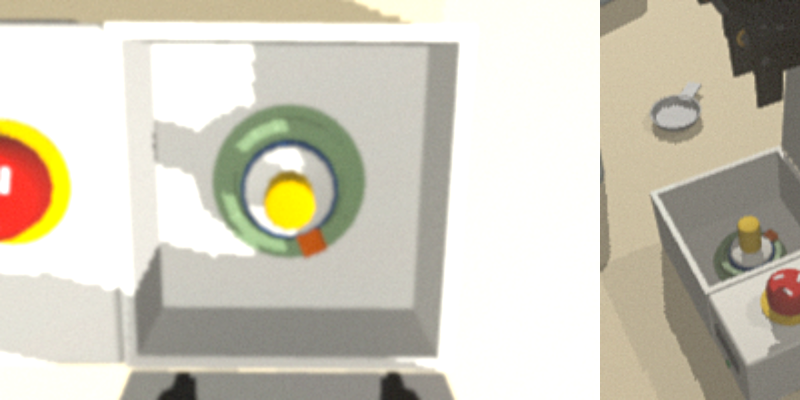

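The cup is seated with its tab in the notch at crop (311,242), and the cap is still down. Next, shut the lid.

Run:
```python
from h import *
y=-0.27; xs=np.array([np.cos(y),np.sin(y)]); o=np.array([528.4,52.5]); q=down(y+np.pi)
W=lambda x,z:[*(o+x*xs),z]
move_straight(W(20,340),250,q); move_gripper(0); move_straight(W(180,340),250); move_straight(W(180,200),200); hold(0.1)
f0=state()["contact_force"].copy()
for t in np.arange(1.85,-0.01,-0.17):
    r=120; x=75-r*np.cos(t)+8*np.sin(t)+10; z=80+r*np.sin(t)+8*np.cos(t)
    move_straight(W(x,z),110); f=state()["contact_force"]-f0; print(round(t,2),np.round(f,1))
    if np.linalg.norm(f)>25: break
z=90
while z>83:
    move_straight(W(-35,z),30); f=state()["contact_force"]-f0; s=state(); print(z,np.round(f,1),round(s["eef_pos"][2],1))
    if f[2]>8: break
    z-=1
move_straight(W(-35,150),150); print(state()["clock"])
t=snapshot("side");cv2.imwrite("pics/s6.png",cv2.resize(t[90:310,150:330],(655,600)).astype(np.uint8)[:,:560,::-1])
```

```text
1.85 [-0.4  1.  -0.2]
1.68 [-0.1 -0.4  0.4]
1.51 [0.5 0.3 0.5]
1.34 [ 0.6 -0.  -0.1]
1.17 [-0.6  0.7  0.8]
1.0 [-0.3 -0.  -0.1]
0.83 [ 0.3 -0.8  0.6]
0.66 [ 1.   0.2 -0.1]
0.49 [ 0.3 -0.7  0.3]
0.32 [-0.7 -0.3  0.3]
0.15 [0.2 0.7 0.4]
90 [ 0.5  0.6 -0.4] 89.8
89 [-0.5  0.5  0.2] 89.0
88 [-0.8 -0.7  1.8] 88.3
87 [-3.3 -0.1  7.4] 88.2
86 [-6.9 -0.1 11.8] 88.1
36.1083
```

View pics/s6.png

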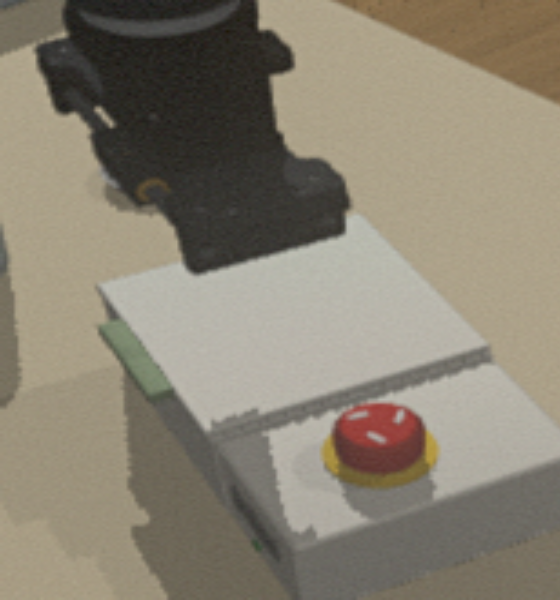

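The lid is shut: contact came at z 88, and the side view shows it flat. Now twist the cap clockwise.

Run:
```python
from h import *
c=np.array([486,-59.5]); y0=2.05
move_gripper(58); move_ptp([*c,150],down(y0)); move_straight([*c,87],80); hold(.2); f0=state()["contact_force"].copy()
move_gripper(0,12); s=state(); print(s["width"],np.round(s["contact_force"]-f0,1))
for a in np.arange(0.2,1.31,0.22):
    move_ptp([*c,87],down(y0-a)); s=state(); print(round(a,2),np.round(s["contact_force"]-f0,1),np.round(s["ft_torque"],2),round(s["width"],1))
move_gripper(58); hold(.3); move_straight([*c,170],120); print(state()["clock"])
q=down(-0.27+np.pi); move_straight([478,18,260],150,q); hold(.1)
K,T=tw("wrist"); im=snapshot("wrist"); t=snapshot("side")
a=cv2.resize(im[60:260,90:390],(600,400)); b=cv2.resize(t[200:300,220:320],(200,200)); b=np.vstack([b,cv2.resize(cv2.imread("pics/side0.png")[200:300,220:320,::-1],(200,200))])
cv2.imwrite("pics/w7.png",cv2.convertScaleAbs(np.hstack([a,b])[:,:,::-1],alpha=1.1)); print(state()["clock"])
```

```text
41.85661309853986 [-5.1 -3.3  3.5]
0.2 [-4.5 -2.8  3. ] [-0.5   0.99 -0.02] 41.5
0.42 [-4.4 -3.9  3.6] [-0.59  0.94  0.02] 42.0
0.64 [-4.6 -4.1  4.1] [-0.66  0.91 -0.07] 41.9
0.86 [-4.3 -4.3  3.4] [-0.73  0.86 -0.  ] 41.9
1.08 [-2.7 -4.   2.7] [-0.76  0.74 -0.02] 41.8
1.3 [-2.5 -4.   2.8] [-0.92  0.7  -0.03] 41.8
43.0167
45.4917
```

View pics/w7.png

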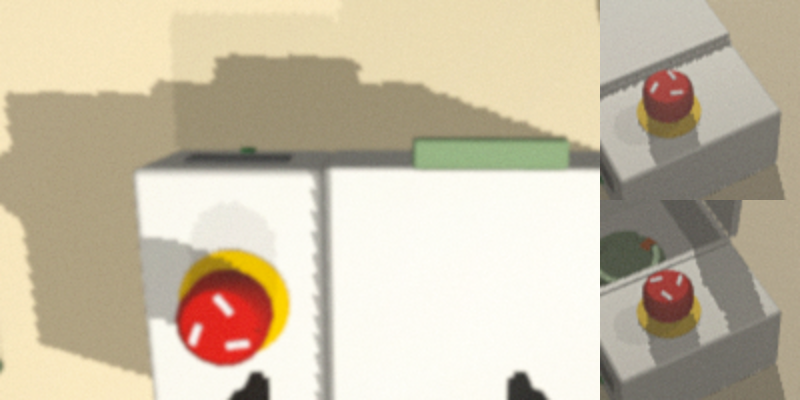

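The cap stands at its starting height again in the side crops, its marks are rotated, and the lid is shut. The robot is clear of everything.

```bash
python3 -c "
from rig import *
print(sign_off())"
```

```text
the job is handed in; nothing more can be done
None
```

The job is done and handed in at about 46 s of the 72 s limit: the button was latched, the pacifier set home with its tab in the notch, the lid shut, and the button twisted about 1.3 rad clockwise and sprung back up. No verdict came back; the last pictures show the lid shut and the cap at its starting height.

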